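# Feed a spent camera battery through the sprung flap of the collection box

## Task

Put the spent battery pack that lies on the loading shelf into the green battery collection box: with one finger push the self-closing yellow flap open and hold it, and with the other finger push the battery off the shelf and in, under the open flap. Push it gently, without pinching or lifting it, and do not use the battery itself to shove the flap open. Then draw back so that the flap shuts by itself with the battery inside, and leave the lens, the tumbler and the bottle where they stand.

Things in the scene. Friction and masses are not known exactly. Their poses are not given: they have to be found in the camera images.
- dropbox: Green sheet-steel collection box, fixed: 250 (x) x 190 (y) x 187 mm high. Origin: centre of its underside; x from its front (shelf side, nearest the robot) to its back, y along the hinge, z up. Along x: loading shelf -125 to -10 mm, sloping yellow flap -10 to 75, flat roof 75 to 125 (47 mm above the shelf). Hollow inside: a thing pushed off the shelf drops to the floor, 12 mm above the origin.
- shelf_edge (a point): Middle of the aluminium loading shelf's inner edge, on its top face (box frame x -10, y 0, z 140 mm); axes as the box. The shelf ends here, at the closed flap's lip. It is open in front, with 8 mm high, 2 mm thick lips along its sides (y +-95 mm). Nothing stands above shelf or flap; the 4 mm side cheeks (182 mm apart) slope with the flap, to 47 mm above the shelf.
- flap (a joint): Flap angle, rad: 0 shut, up to 1.7 as its lower lip swings down and inwards; 1.11 hangs straight down. A spring shuts it: about 1 N at the lip to start, 2 to 7 N well open. A fingertip just above shelf level, moving towards the back of the box, pushes it open ahead of itself; a finger pointing straight down can get no further than x 67 mm (box frame) because of the hinge rod.
- flap_lip (a point): Middle of the lower lip of the yellow flap, a flat 3 mm sheet 174 mm wide (y), 95 mm from hinge to lip, sloping 26 degrees when shut. It moves with the flap. The hinge, a 10 mm thick rod, runs along the flap's upper edge (box frame x 75, z 182 mm).
- battery: The spent battery pack, a dark grey block with an orange band and brass contacts, 38 (x) x 62 (y) x 30 mm high, 0.12 to 0.2 kg, lying flat on the loading shelf with its contacts (+x) towards the flap. Origin at its centre.
- lens: Bystander: black camera lens standing on end on the counter beside the box, 67 mm diameter, 76 mm high. Origin at the centre of its underside.
- tumbler: Bystander: green glass tumbler on the counter beside the box, 66 mm diameter at the rim, 90 mm high. Origin at the centre of its underside.
- dye_bottle: Bystander: pink squeeze bottle with a red cap on the counter beside the box, 42 mm diameter, 110 mm high. Origin at the centre of its underside.
Mind the look-alikes: they are no part of the job. There is more than one size of the battery; the one meant has the size given above.

How it is judged:
On the way, in this order (a step that is already met when the one before it is completed fails the run):
1. a finger pushes the flap open while the battery still lies on the shelf (value of joint flap above 0.1 rad and contact force between the fingers and flap above 0.1 N and x of battery in the frame of dropbox below -0.012 m and z of battery in the frame of dropbox above 0.145 m), for 0.1 s.
2. the battery goes over the shelf's inner edge while a finger holds the flap open (value of joint flap above 0.2 rad and contact force between the fingers and flap above 0.1 N and x of battery in the frame of dropbox above -0.005 m), for 0.1 s.
At the end, for the whole second after the job is handed in: The battery lies at rest inside the box, its centre less than 70 mm above the counter, the flap is shut (within 0.05 rad), and lens, tumbler and bottle are within 15 mm of where they stood (x of battery in the frame of dropbox between -0.12 and 0.12 m and y of battery in the frame of dropbox between -0.091 and 0.091 m and z of battery in the frame of dropbox between 0 and 0.07 m and linear speed of battery below 0.02 m/s and value of joint flap below 0.05 rad and distance of each of lens, tumbler, dye_bottle from where it was at the start of the episode below 0.015 m); the robot touches nothing.
It fails at once if the battery is shoved against the flap (more than 0.5 N while its centre is still over the shelf) (contact force between battery and flap above 0.5 N and x of battery in the frame of dropbox below -0.014 m).
It fails at once if the battery is lifted (its centre 20 mm above where it lay) (z of battery in the frame of dropbox above 0.175 m).
It fails at once if the battery is pinched or pushed hard (more than 12 N from the fingers) (contact force between the fingers and battery above 12 N).
It fails at once if the lens, the tumbler or the bottle is shifted more than 15 mm or knocked over (angle between any of lens, tumbler, dye_bottle's own z axis and vertical above 0.4 rad or distance of any of lens, tumbler, dye_bottle from where it was at the start of the episode above 0.015 m).
It also fails if it takes over 35 s, if anything falls off the work surface, if the arm or the gripper's body presses on something with over 40 N, if the wrist force passes 120 N, or if a joint passes its speed limit or range.

## Robot

A 6-joint arm with a two-finger parallel gripper is mounted at the origin on the work surface. World frame = base frame: x ahead of the robot, y to its left, z up, the work surface at z = 0. Lengths are in m, angles in rad, forces in N, time in s.
With the tool pointing down it reaches from about 0.325 to 0.775 m from the base axis. Payload 5.5 kg.
Tool frame: the origin (TCP) lies between the finger pads; the fingertips stand 8 mm ahead of it and the grasp point (between the pads) lies 11 mm behind it (robot.tips_ahead is the distance from the TCP to the fingertips, in m); x points along the fingers, y is the direction in which the jaws open and shut, and the axes are right-handed (so a half turn about x gives the same grasp; the last joint's range is limited). The gripper opens to 85 mm and grips with 20 to 120 N. Pads are 22 mm wide; open, the fingers measure 114 mm over their backs; the gripper's body (76 mm by 85 mm) begins 54 mm behind the grasp point. The pads swing forward as they close: fully open they stand 13 mm farther back than shut.
Start: joints at [1.203, 0.091, 1.231, -0, 1.82, -0.057], TCP at [0.183, 0.571, 0.239] pointing down, gripper open.
Joint ranges: [-2.87, 2.87], [-0.86, 2.18], [0.17, 2.46], [-1.51, 4.65], [0.06, 2.69], [-2.65, 2.65]. Speed limits (rad/s): [2.57, 2.57, 3.01, 3.14, 3.14, 3.14].

## Interface

Orientations are given as a unit quaternion [x, y, z, w].
In Python, from station import robot gives the robot as it stands. The module is installed in compiled form; this text tells all that it offers.
- The arm moves only by the tool carry_out, never from a script. Its argument "steps" is text: rows parted by semicolons, each of 6 numbers parted by spaces: the shift along the tool's x, y, z normalised to -1 to 1, where 1 is 0.25 m, then the turn, a rotation vector about the tool's x, y, z normalised to -1 to 1, where 1 is 45 degrees. A call has 1 to 12 rows; each row is the pose to reach, as a shift and turn from the pose measured when the call began, along the tool's axes at that moment; what a row does not reach only later rows make up. A row lasts 1/8 s, in which the tool goes at most 62.5 mm and 10.7 degrees, less where a joint would pass 70% of its speed; a pose out of reach is approached as far as the arm can. A call with a number of a shift or a turn outside -1 to 1 is refused whole. A call with a gripper value outside its range is refused whole. "hand" is the opening, from 0 (shut) to 1 (fully open), set as the call begins (left out, the last holds). The fingers move at their own pace and stop on an object; "newtons" is the grip in N (left out, the last holds). Time passes only in rows, so rows that repeat a pose let the fingers close. It gives the time, the measured TCP pose, the force and the opening at its end, in the units of the state.
- robot.get_obs(): the state, without advancing time (a new reading comes with each control period).
- robot.get_image(name): name is "scene" or "top"; returns a dict with "color" (420x560x3 uint8, blue, green, red), "z_map" (420x560 float32, m along the optical axis (not along the pixel's ray), 0 where there is no reading), "K" (3x3 intrinsics, pixels), "k1" (the pictures are not rectified: a ray, as slopes to the right and down, at radius r is drawn at 1 + k1 r^2 times it, then the intrinsics apply), "extrinsics" (4x4, takes a point from world to camera coordinates). Camera axes: x right, y up, looking along -z (the intrinsics and any distortion apply to the point x, -y, -z); pixel columns grow to the right and rows downward; lengths in m; the calibration is good to about 2 mm. A picture is of the moment at which its call begins.
- robot.hand_in(): hands the job in, once; it reports no verdict.
The state is a dict: "t": time; "joints": joint angles; "joint_vel": joint speeds; "joint_torque": joint torques, N m; "tcp_pos": TCP position; "ee_rot": TCP orientation; "contact_force": force on the tool from outside, world axes, zero at the start; "moment": the same for the moment, N m; "width": opening from 0.0 (shut) to 1.0 (fully open).
Only numpy, scipy, OpenCV 4.12 (cv2) and the standard library are available. Lean on these libraries where they do the work, as an engineer would, in place of code of your own. Each camera call takes 0.05 s, during which the arm holds its last target.

## Working session

There is one attempt and no reset: what is moved stays moved. The work goes in short steps, Python scripts to look and compute and a tool call to move; the robot and the scene stay as the last step left them, time stands still between calls to the robot, and variables do not carry over. Pictures are saved under pics/ and viewed, and the job is handed in when it is done.

Besides the shell and the picture viewer there is one more tool, called after "Request:" in YAML: its name, and indented under it one key for each argument. carry_out: Moves the arm, as the interface text tells. Scaled input: -1 to 1 covers 0.25 m each way for a shift and 45 degrees each way for a turn. Its arguments: {"type":"object","properties":{"steps":{"type":"string"},"hand":{"type":"number"},"newtons":{"type":"number"}},"required":["steps"]}

```bash
mkdir -p pics; cat > h.py <<'E'
import numpy as np, cv2
from station import robot
def save(n):
    im=robot.get_image(n); return im
def pix2world(im,u,v,z=None):
    K=im["K"];k1=im["k1"];E=im["extrinsics"]
    a=(u-K[0,2])/K[0,0]; b=(v-K[1,2])/K[1,1]
    d=np.array([k1,0,0,0,0.])[[0,1,2,3,4]]
    p=cv2.undistortPoints(np.array([[[u,v]]],float),K,d)[0,0]
    return p
def ray(im,u,v):
    p=pix2world(im,u,v);E=im["extrinsics"];R=E[:3,:3];t=E[:3,3]
    return -R.T@t, R.T@np.array([p[0],-p[1],-1.])
def onplane(im,u,v,z):
    c,d=ray(im,u,v); s=(z-c[2])/d[2]; return c+s*d
def depthpt(im,u,v):
    c,d=ray(im,u,v); return c+d*im["z_map"][int(round(v)),int(round(u))]
def cloud(im):
    H,W=im["z_map"].shape
    uu,vv=np.meshgrid(np.arange(W),np.arange(H))
    p=cv2.undistortPoints(np.stack([uu,vv],-1).reshape(-1,1,2).astype(float),im["K"],np.array([im["k1"],0,0,0,0.]))[:,0]
    E=im["extrinsics"];R=E[:3,:3];t=E[:3,3]
    z=im["z_map"].reshape(-1)
    pc=np.c_[p[:,0]*z,-p[:,1]*z,-z]
    w=(pc-t)@R
    w[z==0]=np.nan
    return w.reshape(H,W,3)
E
python3 - <<'E'
from h import *
import pickle
print(robot.get_obs())
for n in("scene","top"):
    im=robot.get_image(n);cv2.imwrite(f"pics/{n}0.png",im["color"]);pickle.dump(im,open(n+"0.pkl","wb"));print(n,im["K"],im["k1"],im["extrinsics"])
E
```

```text
{'t': 0.0, 'joints': array([ 1.20329137e+00,  9.19156500e-02,  1.23191011e+00, -2.04855806e-05,
        1.81978355e+00, -5.67698808e-02]), 'joint_vel': array([0.00129361, 0.00063434, 0.00047611, 0.00023234, 0.00064854,
       0.00078293]), 'joint_torque': array([-2.11833176e-03, -4.58726764e+01, -4.18012691e+01, -2.69554830e-04,
        1.16561478e-02, -5.63190412e-06]), 'tcp_pos': array([0.18340784, 0.57100271, 0.23810316]), 'ee_rot': array([ 0.10872319,  0.69873211, -0.11012017,  0.6984456 ]), 'contact_force': array([ 1.80905422e-01,  5.73836613e-04, -1.12243305e+00]), 'moment': array([ 0.03417702, -0.02090063,  0.02251752]), 'width': 0.99799610872081}
scene [[523.52030412   0.         275.68005515]
 [  0.         523.52030412 213.64369599]
 [  0.           0.           1.        ]] -0.16719432841992932 [[ 0.20086752  0.97959878 -0.00620249 -0.16699251]
 [-0.81431362  0.1704886   0.55482157  0.30487824]
 [ 0.54455998 -0.10639486  0.83194625 -1.4772329 ]
 [ 0.          0.          0.          1.        ]]
top [[426.75534947   0.         276.59636323]
 [  0.         426.75534947 205.04220653]
 [  0.           0.           1.        ]] -0.004131542141155816 [[ 9.44272921e-04 -9.99917574e-01 -1.28043998e-02  7.57656800e-02]
 [ 9.89739739e-01 -8.94970967e-04  1.42879140e-01 -4.97278363e-01]
 [-1.42878823e-01 -1.28079402e-02  9.89657314e-01 -9.76786553e-01]
 [ 0.00000000e+00  0.00000000e+00  0.00000000e+00  1.00000000e+00]]
```

View pics/scene0.png

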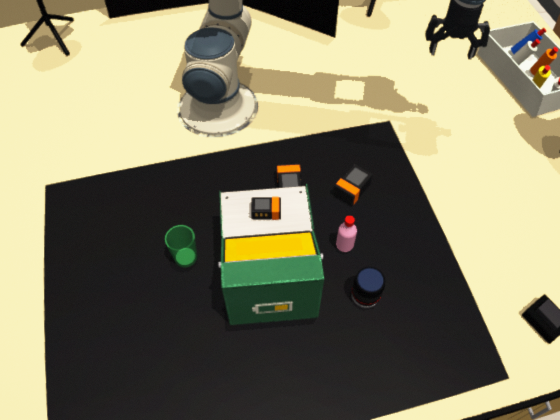

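View pics/top0.png

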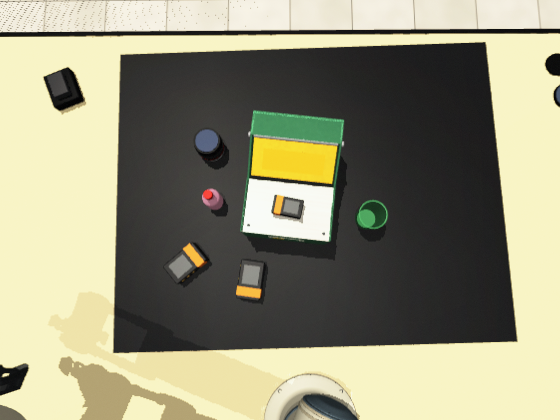

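The scene view shows the box at about (270,255), with the battery on its shelf at (266,208). In the top view the battery is at (287,207) and the flap at (293,160). Two look-alike packs lie on the counter. Next I'll zoom in and measure.

```bash
python3 - <<'E'
from h import *
import pickle
im=pickle.load(open("top0.pkl","rb"));C=cloud(im);col=im["color"]
cv2.imwrite("pics/topz.png",cv2.resize(col[100:250,190:400],None,fx=3.8,fy=3.8,interpolation=cv2.INTER_CUBIC))
hsv=cv2.cvtColor(col,cv2.COLOR_BGR2HSV)
roi=np.zeros(col.shape[:2],bool);roi[105:245,235:350]=1
def rect(m,z,name):
    m=(m&roi).astype(np.uint8)
    n,l,s,c=cv2.connectedComponentsWithStats(m);i=1+np.argmax(s[1:,4])
    ys,xs=np.where(l==i); 
    P=np.array([onplane(im,x,y,z)[:2] for x,y in zip(xs,ys)])
    r=cv2.minAreaRect((P*1000).astype(np.float32))
    print(name,s[i],"rect",r, cv2.boxPoints(r).round(0).tolist(),"depth z med",np.nanmedian(C[ys,xs,2]))
H,S,V=hsv[...,0],hsv[...,1],hsv[...,2]
rect((S<60)&(V>150),.14,"shelf")
rect((H>18)&(H<32)&(S>150)&(V>150),.16,"yellow")
rect((H>45)&(H<85)&(S>100)&(V>60),.187,"green")
# by heights: roof and battery
Z=C[...,2]
rect((np.abs(Z-.17)<.005)&(V<255)&(np.arange(420)[:,None]>190),.17,"battop")
rect((np.abs(Z-.187)<.005)&(H>40),.187,"roof")
E
```

```text
shelf [ 242  178   92   64 4054] rect ((473.47723388671875, 50.08143997192383), (183.56007385253906, 116.61101531982422), 83.54299926757812) [[405.0, -35.0], [521.0, -48.0], [542.0, 135.0], [426.0, 148.0]] depth z med 0.1387220474012212
yellow [ 251  137   86   47 3170] rect ((575.3698120117188, 39.58540344238281), (176.54541015625, 83.0927963256836), 83.62686157226562) [[524.0, -44.0], [607.0, -53.0], [626.0, 123.0], [544.0, 132.0]] depth z med 0.16296084614660625
green [ 243  110  101  131 2465] rect ((540.5450439453125, 43.44267272949219), (189.73388671875, 252.19607543945312), 83.59028625488281) [[405.0, -37.0], [655.0, -65.0], [676.0, 124.0], [426.0, 152.0]] depth z med 0.18554992982410784
battop [271 195  33  24 552] rect ((475.38787841796875, 52.506587982177734), (61.567787170410156, 38.400272369384766), 77.99287414550781) [[450.0, 26.0], [488.0, 18.0], [501.0, 79.0], [463.0, 87.0]] depth z med 0.16889617258158346
roof [ 250  111   94   39 2250] rect ((634.6375122070312, 31.796356201171875), (191.959228515625, 62.902069091796875), 82.4844741821289) [[591.0, -59.0], [653.0, -67.0], [678.0, 123.0], [616.0, 131.0]] depth z med 0.18586529245011837
```

View pics/topz.png

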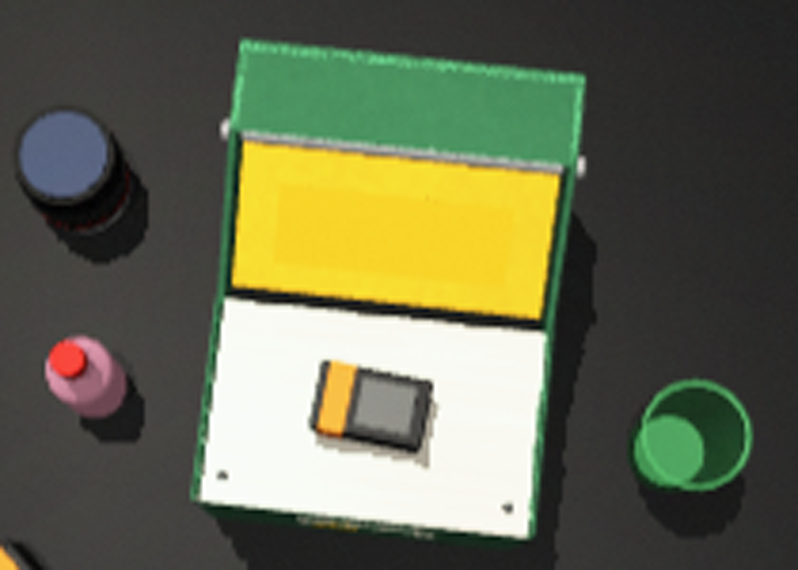

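```bash
cat > plan.py <<'E'
from h import *
from scipy.spatial.transform import Rotation as R
yb=np.deg2rad(-6.4);O=np.array([.5405,.0432])
ex=np.array([np.cos(yb),np.sin(yb)]);ey=np.array([-ex[1],ex[0]])
def b2w(x,y): return O+ex*x+ey*y
def w2b(p): d=np.asarray(p)[:2]-O; return np.array([d@ex,d@ey])
def state():
    o=robot.get_obs();r=R.from_quat(o["ee_rot"]);m=r.as_matrix()
    return o,m
def shift(target):
    o,m=state(); return (m.T@(np.asarray(target)-o["tcp_pos"]))/.25
E
python3 - <<'E'
from plan import *
o,m=state();print(robot.tips_ahead);print(m.round(3));print(np.degrees(np.arctan2(m[1,1],m[0,1])))
import pickle
im=pickle.load(open("scene0.pkl","rb"));C=cloud(im)
v=C[...,2]
# gripper points near tcp
d=np.linalg.norm(C-o["tcp_pos"],axis=2)
k=(d<.12);print(k.sum(),np.nanmin(v[k]) if k.any() else None)
hsv=cv2.cvtColor(im["color"],cv2.COLOR_BGR2HSV)
# check battery in scene view
k=(abs(v-.17)<.006)&(np.hypot(C[...,0]-.475,C[...,1]-.052)<.045)&(hsv[...,2]<240)
P=C[k];print(cv2.minAreaRect((P[:,:2]*1000).astype(np.float32)))
E
```

```text
0.008
[[-0.001  0.306  0.952]
 [-0.002  0.952 -0.306]
 [-1.    -0.002 -0.   ]]
72.19297872643854
1235 0.2437948698594961
((477.5744323730469, 51.800132751464844), (60.59653854370117, 41.06277084350586), 78.14898681640625)
```

```bash
python3 - <<'E'
from plan import *
t=b2w(-.0704,.0343);print(t,shift([*t,.26]), shift([*(np.array([.1834,.571])*.45+.55*t),.26]))
E
```

```text
[0.47436212 0.08513365] [-0.08453969 -1.49469173  1.70247351] [-0.08566306 -0.82219529  0.93638181]
```

Request:
carry_out:
  steps: "-0.05 -0.1 0.12 0.05 0 0; -0.085 -0.25 0.28 0.12 0 0; -0.085 -0.4 0.45 0.2 0 0; -0.085 -0.55 0.62 0.3 0 0; -0.085 -0.68 0.78 0.37 0 0; -0.085 -0.78 0.89 0.41 0 0; -0.085 -0.82 0.94 0.41 0 0; -0.085 -0.82 0.94 0.41 0 0"
  hand: 1

```text
t: 1.1
tcp_pos: [0.3447, 0.3038, 0.2596]
ee_rot: [0.22, 0.672, -0.221, 0.672]
contact_force: [-0.4, 0.1, -0.1]
width: 1.0
```

```bash
python3 - <<'E'
from plan import *
o,m=state();t=b2w(-.0704,.0343);a=np.degrees(np.arctan2(m[1,1],m[0,1]));print(o["t"],o["tcp_pos"],shift([*t,.26]),a,(a-35)/45,o["width"])
E
```

```text
1.1 [0.3446934  0.30376842 0.25963679] [-6.72548531e-04 -3.97469237e-01  9.35875036e-01] 53.68247830126027 0.4151661844724504 0.9997782928325916
```

Request:
carry_out:
  steps: "0 -0.06 0.14 0.06 0 0; 0 -0.13 0.3 0.14 0 0; 0 -0.2 0.47 0.22 0 0; 0 -0.27 0.64 0.3 0 0; 0 -0.33 0.78 0.37 0 0; 0 -0.375 0.88 0.41 0 0; 0 -0.397 0.936 0.415 0 0; 0 -0.397 0.936 0.415 0 0; 0 -0.397 0.936 0.415 0 0"

```text
t: 2.22
tcp_pos: [0.4742, 0.0864, 0.2598]
ee_rot: [0.325, 0.628, -0.326, 0.627]
contact_force: [0.5, 0.6, 0.1]
width: 1.002
```

```bash
python3 - <<'E'
from plan import *
o,m=state();a=np.degrees(np.arctan2(m[1,1],m[0,1]));print(o["t"],o["tcp_pos"],w2b(o["tcp_pos"]),a,o["width"],m.round(3))
for n in("scene","top"):
    im=robot.get_image(n);c=im["color"]
    cr=c[150:330,180:400] if n=="scene" else c[100:250,190:400]
    cv2.imwrite(f"pics/{n}1.png",cv2.resize(cr,None,fx=3.3,fy=3.3,interpolation=cv2.INTER_CUBIC))
    C=cloud(im);k=(C[...,2]>.2)&(np.hypot(C[...,0]-o["tcp_pos"][0],C[...,1]-o["tcp_pos"][1])<.08)
    P=C[k];print(n,P[:,2].min() if len(P) else 0)
    if n=="scene":
        q=P[P[:,2]<P[:,2].min()+.02]; bx=np.array([w2b(x) for x in q]); uu=np.array([.75,.66]); s=(bx-w2b(o["tcp_pos"]))@uu
        for sg in(-1,1):
            kk=s*sg>0
            if kk.any(): print(sg,bx[kk].min(0),bx[kk].max(0),s[kk].min(),s[kk].max(),q[kk][:,2].min())
E
```

```text
2.225 [0.47418082 0.08638656 0.2598331 ] [-0.07071983  0.03552489] 35.11081412743169 1.0018951978549309 [[-0.001  0.818  0.575]
 [-0.001  0.575 -0.818]
 [-1.    -0.002  0.   ]]
scene 0.2653824157860941
-1 [-0.11183755 -0.00692313] [-0.0947667  0.0149596] -0.05646385481749616 -0.04149256840086677 0.2653824157860941
1 [-0.03299723  0.05647039] [-0.02369641  0.07775354] 0.04393647479404125 0.057134317780322186 0.2682540237622373
top 0.2707713346503594
```

View pics/scene1.png

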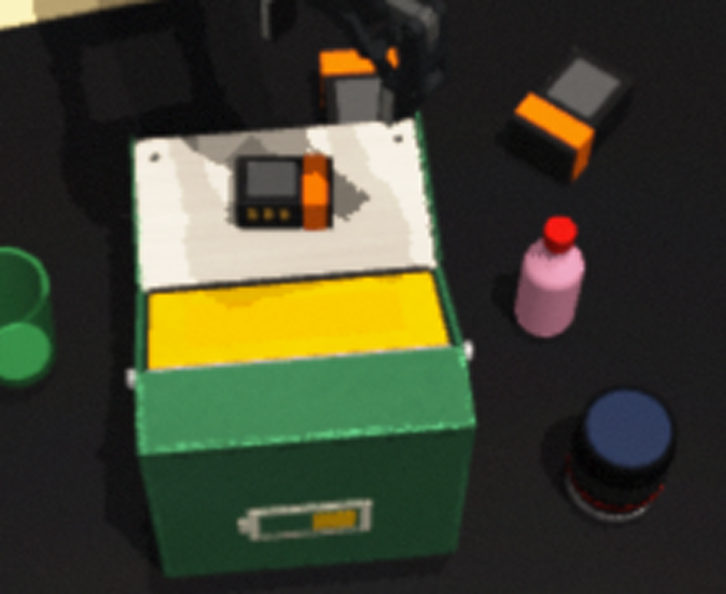

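View pics/top1.png

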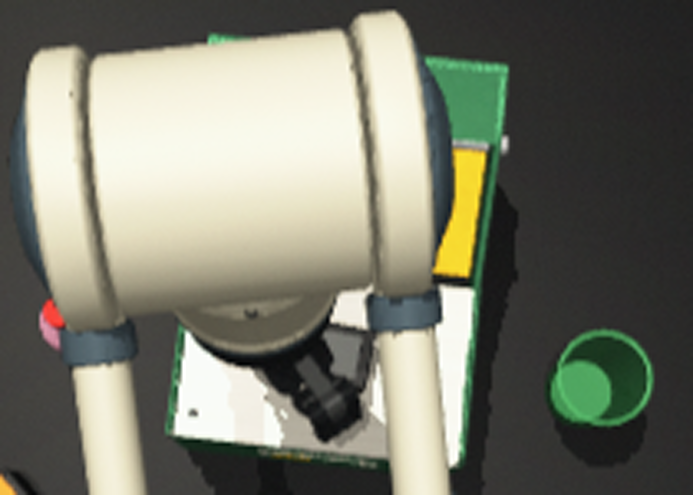

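Fingertips measured 5–6 mm above TCP height when open, as expected. Now I'll lower the hand so one finger stands behind the battery and the other in front of the flap.

Request:
carry_out:
  steps: "0.06 0 0 0 0 0; 0.16 0 0 0 0 0; 0.27 0 0 0 0 0; 0.36 0 0 0 0 0; 0.42 0 0 0 0 0; 0.45 0 0 0 0 0; 0.465 0 0 0 0 0; 0.472 0 0 0 0 0; 0.472 0 0 0 0 0; 0.472 0 0 0 0 0"

```text
t: 3.58
tcp_pos: [0.4743, 0.0861, 0.1425]
ee_rot: [0.326, 0.627, -0.326, 0.628]
contact_force: [0.1, -0.2, -0.2]
width: 1.001
```

```bash
python3 - <<'E'
from plan import *
o,m=state();a=np.degrees(np.arctan2(m[1,1],m[0,1]));print(o["t"],o["tcp_pos"],w2b(o["tcp_pos"]),a,o["contact_force"])
# box +x direction per mm in tool units
print("per 10mm box x:",m.T@np.r_[ex,0]*.01/.25, "y", m.T@np.r_[ey,0]*.01/.25)
im=robot.get_image("scene");c=im["color"]
cv2.imwrite("pics/scene2.png",cv2.resize(c[160:290,190:340],None,fx=4.5,fy=4.5,interpolation=cv2.INTER_CUBIC))
C=cloud(im);p=o["tcp_pos"];k=(C[...,2]>.14)&(np.hypot(C[...,0]-p[0],C[...,1]-p[1])<.08)
hsv=cv2.cvtColor(c,cv2.COLOR_BGR2HSV)
E
```

```text
3.575 [0.47428818 0.08613096 0.14250331] [-0.07058465  0.03528285] 35.11291051275598 [ 0.0774218  -0.15249698 -0.16820522]
per 10mm box x: [4.09395771e-06 2.99522492e-02 2.65115588e-02] y [-4.42942194e-05  2.65115460e-02 -2.99522280e-02]
```

View pics/scene2.png

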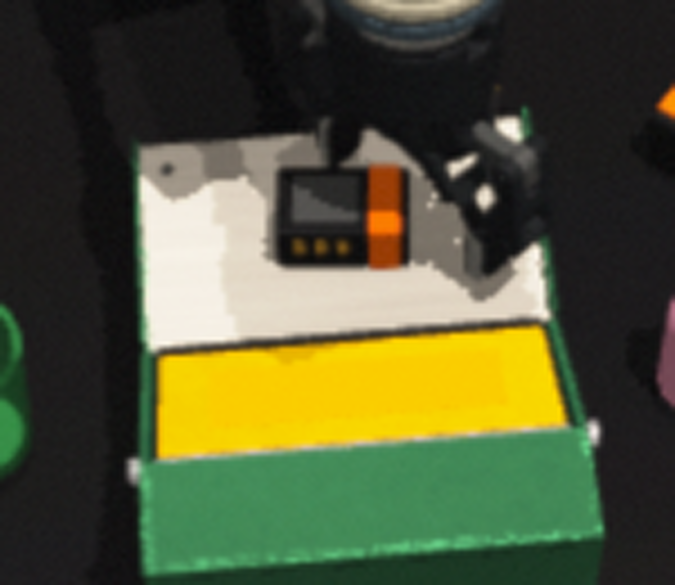

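Finger A is at (345,145), behind the middle of the battery. Finger B is at (490,260), clear of the flap. I'll push forward 30 mm.

Request:
carry_out:
  steps: "0.008 0.012 0.0106 0 0 0; 0.008 0.024 0.0212 0 0 0; 0.008 0.036 0.0318 0 0 0; 0.008 0.048 0.0424 0 0 0; 0.008 0.06 0.053 0 0 0; 0.008 0.072 0.0636 0 0 0; 0.008 0.084 0.0742 0 0 0; 0.008 0.09 0.0795 0 0 0; 0.008 0.09 0.0795 0 0 0"

```text
t: 4.75
tcp_pos: [0.5042, 0.0828, 0.1404]
ee_rot: [0.326, 0.627, -0.326, 0.628]
contact_force: [-1.6, 0.2, -0.2]
width: 1.002
```

```bash
cat > look.py <<'E'
import sys
from plan import *
n=sys.argv[1]
o,m=state();p=o["tcp_pos"];print(o["t"],p,w2b(p),o["contact_force"])
im=robot.get_image("scene");c=im["color"]
cv2.imwrite(f"pics/{n}.png",cv2.resize(c[160:290,190:340],None,fx=4.5,fy=4.5,interpolation=cv2.INTER_CUBIC))
C=cloud(im);bx=(C[...,:2]-O)@np.c_[ex,ey]
k=(abs(C[...,2]-.17)<.004)&(bx[...,1]>-.05)&(bx[...,1]<.045)&(bx[...,0]<.03)&(bx[...,0]>-.095)
k=k&(cv2.cvtColor(c,cv2.COLOR_BGR2HSV)[...,2]>60)
l=cv2.connectedComponentsWithStats(k.astype(np.uint8))
i=1+np.argmax(l[2][1:,4]);r=cv2.minAreaRect((bx[l[1]==i]*1000).astype(np.float32));print("batt",r)
E
python3 look.py scene3
```

```text
4.75 [0.50422469 0.08279026 0.14044613] [-0.04046233  0.03529996] [-1.64777684  0.21576038 -0.20214553]
batt ((-45.451454162597656, 23.006481170654297), (15.771346092224121, 40.709720611572266), 89.00274658203125)
```

View pics/scene3.png

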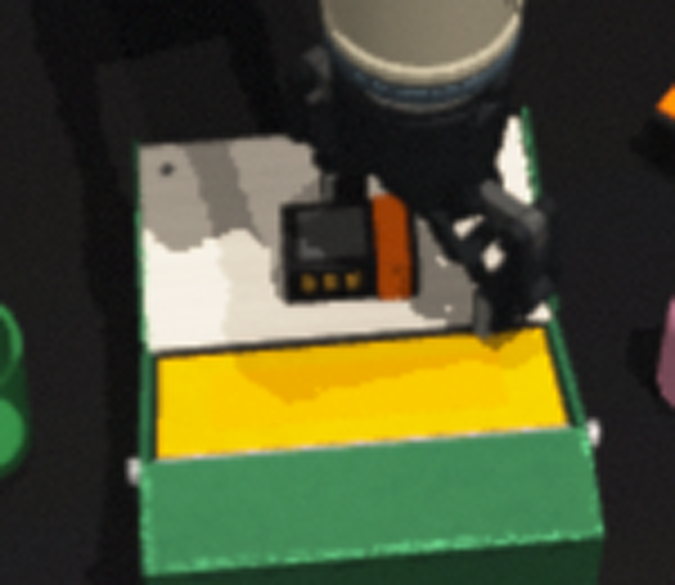

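The battery is now square to the flap at about x -46, and finger B at (490,335) is just meeting the flap. Pushing on 20 mm.

Request:
carry_out:
  steps: "0 0.012 0.0106 0 0 0; 0 0.024 0.0212 0 0 0; 0 0.036 0.0318 0 0 0; 0 0.048 0.0424 0 0 0; 0 0.06 0.053 0 0 0; 0 0.06 0.053 0 0 0"

```text
t: 5.55
tcp_pos: [0.5245, 0.0805, 0.1405]
ee_rot: [0.326, 0.627, -0.326, 0.628]
contact_force: [-1.0, -0.9, 1.4]
width: 1.0
```

```bash
python3 look.py scene4
```

```text
5.55 [0.52453861 0.08053029 0.14054951] [-0.02002309  0.03531845] [-1.03168335 -0.87881474  1.436766  ]
batt ((-27.29336166381836, 25.118432998657227), (38.89312744140625, 15.882698059082031), 5.755558013916016)
```

View pics/scene4.png

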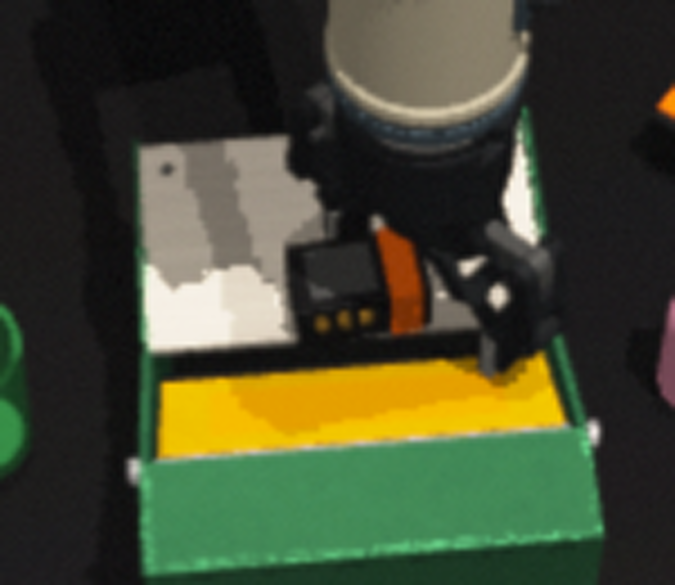

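The flap is open, and the battery has yawed about +6° with its centre near x -27. I'll push it over the edge with a small +y correction, then hold.

Request:
carry_out:
  steps: "0 0.0145 0.009 0 0 0; 0 0.027 0.019 0 0 0; 0 0.04 0.03 0 0 0; 0 0.052 0.04 0 0 0; 0 0.064 0.05 0 0 0; 0 0.076 0.06 0 0 0; 0 0.088 0.07 0 0 0; 0 0.1 0.079 0 0 0; 0 0.1 0.079 0 0 0; 0 0.1 0.079 0 0 0"

```text
t: 6.85
tcp_pos: [0.5559, 0.0787, 0.14]
ee_rot: [0.325, 0.628, -0.326, 0.627]
contact_force: [-4.9, 0.6, -0.2]
width: 0.999
```

```bash
python3 look.py scene5
```

```text
6.85 [0.55589678 0.07874216 0.1399919 ] [0.01133898 0.03703692] [-4.88106474  0.64459208 -0.16428144]
batt ((-17.548221588134766, -2.83036208152771), (0.989704966545105, 0.0), 172.4938507080078)
```

View pics/scene5.png

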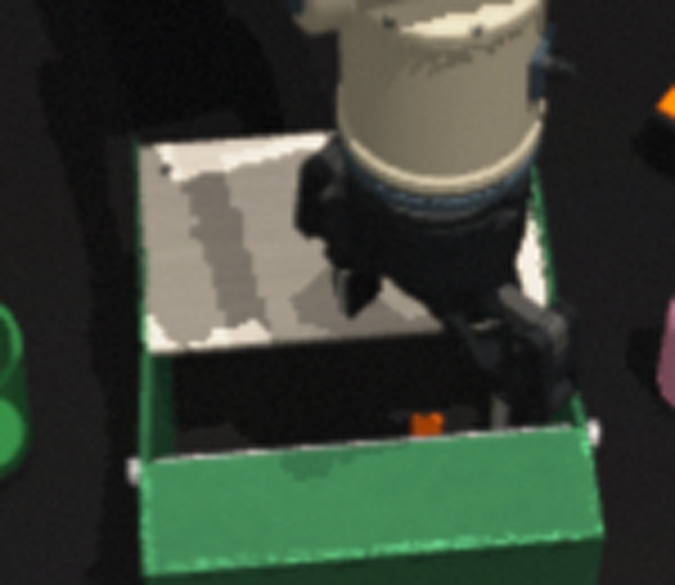

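The battery has dropped in; its orange band shows inside at (427,425). Checking its height before letting the flap close.

```bash
python3 - <<'E'
from plan import *
im=robot.get_image("scene");C=cloud(im);h=cv2.cvtColor(im["color"],cv2.COLOR_BGR2HSV)
k=np.zeros(h.shape[:2],bool);k[248:260,275:295]=1
k&=(h[...,0]<16)&(h[...,1]>150)&(h[...,2]>80)
P=C[k];print(k.sum(),np.median(P,0),P.min(0),P.max(0),w2b(np.median(P,0)))
o,m=state();print(o["contact_force"])
k=np.zeros(h.shape[:2],bool);k[240:260,230:280]=1
print([ (r.round(3)) for r in C[250:258:2,240:296:12].reshape(-1,3)])
E
```

```text
47 [nan nan nan] [nan nan nan] [nan nan nan] [nan nan]
[-6.2035847  -0.59093739 -1.32911886]
[array([ 0.482, -0.012,  0.011]), array([0.49 , 0.015, 0.014]), array([0.494, 0.042, 0.012]), array([0.5  , 0.069, 0.013]), array([0.505, 0.096, 0.012]), array([ 0.488, -0.013,  0.012]), array([0.496, 0.014, 0.017]), array([0.52 , 0.038, 0.049]), array([0.527, 0.063, 0.052]), array([0.531, 0.09 , 0.049]), array([ 0.493, -0.014,  0.012]), array([0.499, 0.013, 0.013]), array([0.527, 0.037, 0.053]), array([0.531, 0.063, 0.051]), array([0.536, 0.089, 0.05 ]), array([ 0.498, -0.015,  0.011]), array([0.504, 0.012, 0.013]), array([0.53 , 0.036, 0.05 ]), array([0.537, 0.061, 0.052]), array([0.542, 0.087, 0.052])]
```

The battery stands on the box floor with its top at z about 50 mm, so it is clear of the flap. Drawing back along the shelf so the flap follows shut, then up.

Request:
carry_out:
  steps: "0 -0.02 -0.018 0 0 0; 0 -0.05 -0.044 0 0 0; 0 -0.08 -0.071 0 0 0; 0 -0.11 -0.097 0 0 0; 0 -0.14 -0.124 0 0 0; 0 -0.17 -0.15 0 0 0; 0 -0.2 -0.177 0 0 0; 0 -0.23 -0.204 0 0 0; 0 -0.249 -0.22 0 0 0; -0.1 -0.249 -0.22 0 0 0; -0.3 -0.249 -0.22 0 0 0; -0.5 -0.249 -0.22 0 0 0"

```text
t: 8.45
tcp_pos: [0.473, 0.088, 0.2661]
ee_rot: [0.325, 0.628, -0.327, 0.627]
contact_force: [0.4, 0.3, -0.5]
width: 0.999
```

Request:
carry_out:
  steps: "-0.05 -0.1 -0.1 0 0 0; -0.1 -0.2 -0.15 0 0 0; -0.1 -0.3 -0.2 0 0 0; -0.1 -0.3 -0.2 0 0 0; -0.1 -0.3 -0.2 0 0 0; -0.1 -0.3 -0.2 0 0 0; -0.1 -0.3 -0.2 0 0 0; -0.1 -0.3 -0.2 0 0 0"

```text
t: 9.45
tcp_pos: [0.3831, 0.0859, 0.291]
ee_rot: [0.325, 0.628, -0.327, 0.627]
contact_force: [0.6, -1.0, -0.1]
width: 0.998
```

```bash
python3 look.py scene6; python3 - <<'E'
from plan import *
import pickle
im=robot.get_image("scene");cv2.imwrite("pics/scene7.png",im["color"])
im0=pickle.load(open("scene0.pkl","rb"))
for i in(im0,im):
    C=cloud(i);h=cv2.cvtColor(i["color"],cv2.COLOR_BGR2HSV)
    bx=(C[...,:2]-O)@np.c_[ex,ey]
    k=(abs(h[...,0].astype(int)-25)<8)&(h[...,1]>150)&(bx[...,0]>-.02)&(bx[...,0]<.08)&(abs(bx[...,1])<.085)
    print("flap",k.sum(),np.degrees(np.arctan(np.polyfit(bx[k][:,0],C[k][:,2],1)[0])))
d=np.abs(im["color"].astype(int)-im0["color"]).max(2)
for n,(x0,x1,y0,y1) in dict(lens=(350,388,262,306),tum=(162,202,222,270),bot=(333,360,212,255)).items(): print(n,d[y0:y1,x0:x1].mean())
E
```

```text
9.45 [0.38312429 0.08587009 0.29096681] [-0.16115132  0.02486167] [ 0.60520863 -0.95361832 -0.09992442]
flap 1979 26.35148137480681
flap 1980 26.235724798462517
lens 2.049043062200957
tum 1.834375
bot 1.707149009474591Traceback (most recent call last):
  File "look.py", line 11, in <module>
    i=1+np.argmax(l[2][1:,4]);r=cv2.minAreaRect((bx[l[1]==i]*1000).astype(np.float32));print("batt",r)
        ~~~~~~~~~^^^^^^^^^^^^
    return _wrapfunc(a, 'argmax', axis=axis, out=out, **kwds)
    return bound(*args, **kwds)
ValueError: attempt to get argmax of an empty sequence
```

View pics/scene7.png

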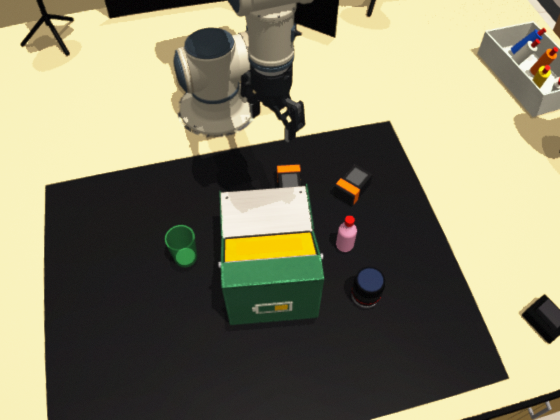

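The shelf at (266,212) is empty, the flap at (270,247) is shut at 26°, the bystanders haven't moved and the hand is clear. Handing in.

```bash
python3 -c "
from station import robot
print(robot.hand_in())"
```

```text
the job is handed in; nothing more can be done
None
```

The battery is in the collection box with the flap shut, and the job was handed in at about 9.5 s. With the jaws fully open and turned obliquely, one finger pushed and held the flap while the other slid the battery off the shelf. I then drew back so the flap closed by itself.

What the last checks showed:
- **Battery:** before the flap closed, depth readings put its top at about 50 mm, which fits it standing on the box floor. The shelf is empty. I could not see the battery after the flap shut.
- **Flap:** it slopes 26.2°, against 26.4° before the job, so it is shut.
- **Lens, tumbler and bottle:** their image patches are unchanged apart from noise.
- **Forces:** the largest outside force I read on the tool, between moves, was about 6 N, with the flap held open. I had no direct reading of the force on the battery itself.

Two measuring checks failed. There was no depth reading on the orange band inside the box, so I used the pixels around it. My battery finder also stopped with an error at the end, because the shelf was empty.

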